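Book out the empty soap bottle at the gate

TASK

Turn the empty pump bottle where it stands on the ledge until the tag under its nozzle points straight at the reader block, and pause there a moment; then lift it straight up, at least 10 cm clear of the ledge, so the reader books it out. Finish while still holding it in the air, steady and upright with the tag still towards the reader; keep it upright all the way and leave the other things on the ledge where they are.

Things in the scene. Friction and masses are not known exactly. Their poses are not given: they have to be found in the camera images.
- bottle_center (a point): Centre (89 mm above its foot) of the loose, empty, upright white pump bottle, 178 mm tall, 0.08 to 0.17 kg. z is up its axis; x points along its nozzle, a 9 mm thick spout 171 mm above the foot that reaches 52 mm from the axis. The tag, a 30 by 45 mm upright card, is on the body right under the nozzle, so x is also the way the tag faces.
- reader_window (a point): Centre axis of the fixed reader block, 60 mm above the ledge: a grey square block, 80 by 80 mm, 110 mm tall, with a dark window band round all four sides: it reads from every side. Stands 14 to 23 cm from the pump bottle's axis, left or right of it. z is up.
- bottle: The same pump bottle, origin at the centre of its foot, axes as above. Round body 66 mm across to 95 mm up, then a taper to the straight round grey collar, 36 mm across from 115 to 155 mm up: grip here, across y, so that the nozzle lies between the fingers. Above is the locked pump head, 24 mm across, to 178 mm.
- reader: The same reader block, origin at the centre of its underside; axes as for its centre.
- jug: Bystander: upturned yellow jug, loose, 110 mm across at the rim below, 132 mm tall; its handle reaches 84 mm out along its x. Origin at the centre of its underside. Leave it alone.
- capped: Bystander: plain white bottle with a cap and no pump, loose, 60 mm across, 125 mm tall, 13 to 17 cm from the pump bottle. Origin at the centre of its underside. Leave it alone.
- clip: Bystander: steel bucket-handle clip, loose, lying flat, 57 by 36 mm, 8 mm thick. Origin at the middle of its underside. Leave it alone.
- dustpan: Bystander: red dustpan, loose, 220 mm wide, 300 mm long with its handle along x, 55 mm tall. Origin under the middle of its pan. Leave it alone.
- brush: Bystander: wooden hand brush, loose, bristles down, 265 mm long with its handle along x, 48 mm tall. Origin at its underside. Leave it alone.
Mind the look-alikes: they are no part of the job. Of the things like the reader, leave any that is blue; of the rest the larger one is meant.

How it is judged:
By the outcome, as a careful person would: the job done as asked, in the order asked, and still so for the second after the job is handed in, while the arm keeps its last pose, push and grip.
It also fails if it takes over 35 s, if anything falls off the work surface, if the arm or the gripper's body presses on something with over 40 N, if the wrist force passes 120 N, or if a joint passes its speed limit or range.

ROBOT

A 6-joint arm with a two-finger parallel gripper is mounted at the origin on the work surface. World frame = base frame: x ahead of the robot, y to its left, z up, the work surface at z = 0. Lengths are in mm, angles in rad, forces in N, time in s.
With the tool pointing down it reaches from about 275 to 725 mm from the base axis. Payload 15.9 kg.
Tool frame: the origin (TCP) lies at the very end of the fingers, on their centre line; the grasp point (between the pads) lies 19 mm behind it; z points along the fingers, y is the direction in which the jaws open and shut (so a half turn about z gives the same grasp; the last joint's range is limited). The gripper opens to 85 mm and grips with 20 to 120 N. Pads are 22 mm wide; open, the fingers measure 114 mm over their backs; the gripper's body (76 mm by 85 mm) begins 54 mm behind the grasp point. The pads swing forward as they close: fully open they stand 13 mm farther back than shut.
Start: joints at [1.206, 0.213, -0.034, 1.323, 0, 1.571], TCP at [178.374, 467.085, 231.306] pointing down, gripper open.
Joint ranges: [-2.98, 2.98], [-0.74, 1.72], [-1.14, 1.35], [-2.1, 2.04], [-1.57, 1.44], [-3.14, 3.14]. Speed limits (rad/s): [1.89, 1.89, 2.39, 2.57, 3.14, 3.14].

INTERFACE

Orientations are given as a rotation vector (axis times angle).
In Python, from workcell import robot, viewer, order, spotter gives the robot as it stands. The module is installed in compiled form; this text tells all that it offers.
- The arm moves only by the tool send_rows, never from a script. Its argument "rows" is a list of rows, each a list of 3 entries, a list of its own where there are three numbers: the opening in per cent of the stroke, from 0 (shut) to 100 (fully open), then the shift along the tool's x, y, z in m, then the turn about the tool's z in degrees. A call has 1 to 5 rows; each row is the pose to reach, as a shift and turn from the pose commanded when the call began, along the tool's axes at that moment; what a row does not reach only later rows make up. A row lasts 1/8 s, in which the tool goes at most 62.5 mm and 10.7 degrees, less where a joint would pass 70% of its speed; a pose out of reach is approached as far as the arm can. A call with a gripper value outside its range is refused whole. The fingers move at their own pace and stop on an object; "force" is the grip in N (left out, the last holds). Time passes only in rows, so rows that repeat a pose let the fingers close. It gives the time, the measured TCP pose, the force and the opening at its end, in the units of the state.
- robot.state(): the state, without advancing time (a new reading comes with each control period).
- viewer.snapshot(name): name is "scene" or "top"; returns the picture (480x640x3 uint8, red, green, blue); there is no depth.
- viewer.camera_params(name): a dict with "K" (3x3 intrinsics, pixels), "rvec" (rotation vector, rad) and "tvec" (3), from world to camera coordinates, as OpenCV has them. Camera axes: x right, y down, z forward; pixel columns grow to the right and rows downward; lengths in mm; the calibration is good to about 2 mm. A picture is of the moment at which its call begins. camera_params takes no time and is no camera call.
- order.finish_job(): hands the job in, once; it reports no verdict.
Trained networks look in the newest picture that a camera, given by its name, has taken for a name from the list of things; names that differ only in an ending like _2 or _b are one class to them, and where a whole thing is asked for, a point or a joint stands for the part that bears it (a point fixed in the world has none). Each returns a list of dicts, best first, with "score" (0 to 1); they miss things now and then, are a little off and sometimes report something else, mostly with a low value. They report only what shows in the picture. A call takes as long as a camera call. They do not tell look-alikes from the thing itself.
- spotter.recognise(camera, query): "position" ([x, y, z] in mm, in world coordinates, good to about 4 mm: the middle of the surface that is visible of it).
- spotter.spot_point(camera, query): "position" ([x, y, z] in mm, in world coordinates, good to about 4 mm: a listed point, or the origin of a listed thing).
The state is a dict: "time": time; "joint_positions": joint angles; "joint_vel": joint speeds; "effort": joint torques, N m; "tcp_pos": TCP position; "tcp_rot": TCP orientation; "force": force on the tool from outside, world axes, zero at the start; "moment": the same for the moment, N m; "gripper_width": finger opening in mm.
Only numpy, scipy, OpenCV 4.12 (cv2) and the standard library are available. Lean on these libraries where they do the work, as an engineer would, in place of code of your own. Each camera call takes 0.05 s, during which the arm holds its last target. There are 200 camera calls.

## Working session

There is one attempt and no reset: what is moved stays moved. The work goes in short steps, Python scripts to look and compute and a tool call to move; the robot and the scene stay as the last step left them, time stands still between calls to the robot, and variables do not carry over. Pictures are saved under pics/ and viewed, about 8 in all and at most 12, crops included, and the job is handed in when it is done.

Besides the shell and the picture viewer there is one more tool, called after "Call:" as name([rows], argument=value, ...), one row to a line, values as JSON. send_rows: Moves the arm, as the interface text tells. Its arguments: {"type":"object","properties":{"rows":{"type":"array"},"force":{"type":"number"}},"required":["rows"]}

```bash
mkdir -p pics; python3 - <<'E'
from workcell import robot, viewer, order, spotter
import cv2,numpy as np
for c in("scene","top"):
    im=viewer.snapshot(c); cv2.imwrite(f"pics/{c}0.png",im[:,:,::-1])
    p=viewer.camera_params(c); print(c,{k:np.round(v,3).tolist() for k,v in p.items()})
    R=cv2.Rodrigues(np.array(p["rvec"]))[0]; print("cam pos",-R.T@np.array(p["tvec"]).ravel())
    for q in("bottle_center","bottle","reader_window","reader","capped","jug"):
        for r in spotter.spot_point(c,q): print(q,np.round(r["position"]),round(r["score"],2))
s=robot.state(); print(s["time"],s["tcp_pos"],s["tcp_rot"],s["gripper_width"])
E
```

```text
scene {'K': [[536.002, 0.0, 320.274], [0.0, 536.002, 240.401], [0.0, 0.0, 1.0]], 'rvec': [0.85, 2.661, -0.886], 'tvec': [468.649, -209.883, 1626.469]}
cam pos [1067.78189211  647.44531303 1161.78295751]
bottle_center [589. -74.  92.] 0.55
bottle_center [ 680. -210.   58.] 0.36
bottle [588. -76.   0.] 0.97
reader_window [ 547. -250.   41.] 0.95
reader_window [754.  78.  61.] 0.93
reader_window [ 681. -207.   59.] 0.86
reader [ 681. -207.   -0.] 0.9
reader [ 549. -250.    2.] 0.74
reader [760.  74.  -6.] 0.73
capped [ 437. -142.    1.] 0.77
jug [531.  90.  -3.] 0.58
top {'K': [[526.554, 0.0, 324.341], [0.0, 526.554, 241.719], [0.0, 0.0, 1.0]], 'rvec': [2.074, -2.143, 0.224], 'tvec': [20.309, 596.772, 1454.785]}
cam pos [ 276.69557906    4.47081834 1548.02096009]
bottle_center [586. -74.  89.] 0.76
bottle [584. -81.   2.] 0.9
reader_window [757.  77.  62.] 0.9
reader_window [ 677. -206.   60.] 0.85
reader_window [ 548. -248.   42.] 0.79
reader [758.  80.   3.] 0.97
reader [ 551. -251.   -2.] 0.77
reader [ 678. -209.   -3.] 0.72
capped [ 440. -141.    2.] 0.71
jug [531.  91.  -0.] 0.95
0.7 [178.36982823 467.07273851 231.30432044] [-5.69870916e-01 -3.08945304e+00  3.67631165e-05] 85.3003411131742
```

View pics/scene0.png

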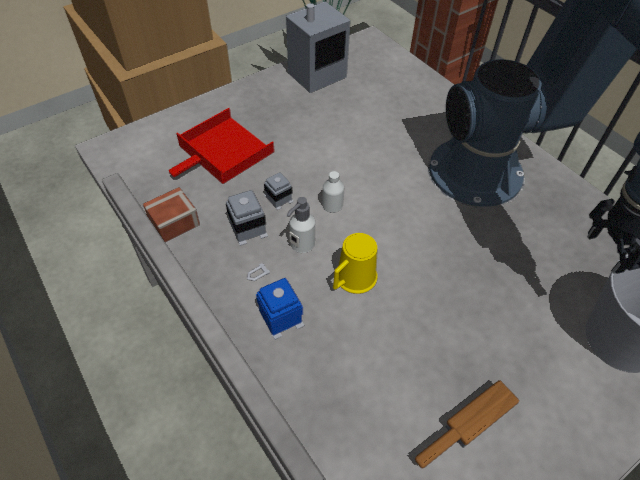

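View pics/top0.png

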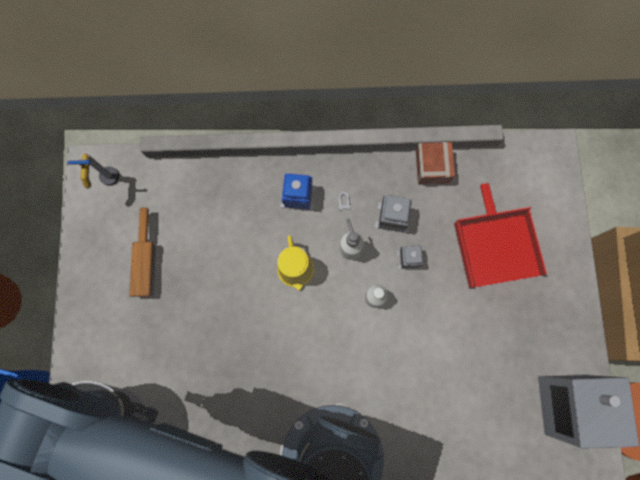

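The pictures show three blocks:
- A large grey block at scene (246,215) / top (396,210).
- A small grey block at scene (278,190) / top (411,256).
- A blue block at scene (280,305) / top (297,190).

The blue one is out, and the larger of the two grey ones fits, at about (679,-208). It is 16 cm from the pump bottle at scene (302,225) / top (351,243). I'll confirm this and measure the nozzle in a crop.

```bash
cat > h.py <<'E'
import cv2,numpy as np
from workcell import robot, viewer, order, spotter
def proj(c,P):
    p=viewer.camera_params(c)
    return cv2.projectPoints(np.array(P,float).reshape(-1,3),np.array(p["rvec"]),np.array(p["tvec"]),np.array(p["K"]),None)[0].reshape(-1,2)
def back(c,uv,z):
    p=viewer.camera_params(c);R=cv2.Rodrigues(np.array(p["rvec"]))[0];t=np.array(p["tvec"]).ravel()
    d=R.T@np.linalg.solve(np.array(p["K"]),[uv[0],uv[1],1.]);o=-R.T@t
    return o+d*(z-o[2])/d[2]
E
python3 - <<'E'
from h import *
a=cv2.imread("pics/top0.png")[190:280,320:430]; b=cv2.imread("pics/scene0.png")[180:270,220:330]
# (crop 110x90, x7; top over scene side by side)
f=lambda i:cv2.resize(i,None,fx=7,fy=7,interpolation=cv2.INTER_CUBIC)[:,:]
A=cv2.resize(a[10:80,0:100],(400*1,280)); 
cv2.imwrite("pics/c1.png",np.vstack([cv2.resize(cv2.imread("pics/top0.png")[200:265,325:425],(460,299),interpolation=2),cv2.resize(cv2.imread("pics/scene0.png")[185:250,225:325],(460,299),interpolation=2)]))
for c in("top","scene"): print(c,proj(c,[[586,-76,0],[586,-76,178],[586,-76,171],[679,-208,110]]).round(1).tolist())
E
```

```text
top [[350.1, 249.0], [353.0, 235.8], [352.9, 236.4], [397.0, 207.6]]
scene [[301.4, 243.6], [300.5, 200.0], [300.5, 201.9], [242.5, 201.4]]
```

View pics/c1.png

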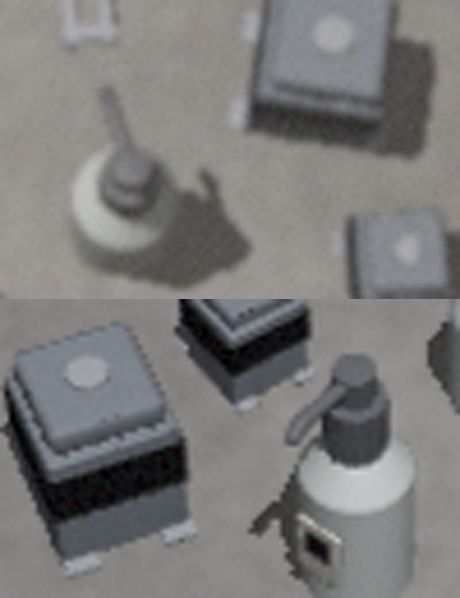

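The top half shows the large grey block, with its knob at about (397,207), well bigger than the small grey one. The nozzle tip is at top (348.3,220) / scene (289,215), and the pump head is at top (354.5,236) / scene (302.6,199).

```bash
python3 - <<'E'
from h import *
for c,tip,hd in(("top",(348.3,220),(354.3,236)),("scene",(288.7,215),(302.6,200))):
    t=back(c,tip,169);h=back(c,hd,178);d=t-h;print(c,t.round(),h.round(),np.hypot(*d[:2]).round(1),np.degrees(np.arctan2(d[1],d[0])).round(1))
B=np.array([586,-76.]);Rr=np.array([679,-208.])
d=Rr-B;print("reader dir",np.degrees(np.arctan2(d[1],d[0])),np.hypot(*d))
print(cv2.Rodrigues(np.array(robot.state()["tcp_rot"]))[0].round(3))
for th in range(0,61,10):
  e=[586+52*np.cos(np.radians(th)),-76+52*np.sin(np.radians(th)),171]
  print(th,proj("top",[e]).round(1),proj("scene",[e]).round(1))
E
```

```text
top [632. -66. 169.] [585. -79. 178.] 48.8 16.3
scene [632. -59. 169.] [582. -73. 178.] 52.1 15.3
reader dir -54.833563964207116 161.47135968957468
[[-0.934  0.357 -0.   ]
 [ 0.357  0.934 -0.   ]
 [ 0.    -0.    -1.   ]]
0 [[352.  217.6]] [[282.8 211.2]]
10 [[348.7 218. ]] [[285.1 213.4]]
20 [[345.5 219. ]] [[288.  215.2]]
30 [[342.5 220.4]] [[291.2 216.7]]
40 [[339.8 222.4]] [[294.7 217.7]]
50 [[337.5 224.8]] [[298.5 218.2]]
60 [[335.7 227.5]] [[302.3 218.2]]
```

The nozzle heading is about +16° and the reader bearing is about -55°, so the bottle needs a turn of about -71°. I'll travel above the scene first.

Call:
send_rows([
  [100,[-0.04,-0.025,0],0],
  [100,[-0.085,-0.054,0],0],
  [100,[-0.13,-0.082,0],0],
  [100,[-0.175,-0.11,0],0],
  [100,[-0.22,-0.139,0],0],
])

```text
time: 1.32
tcp_pos: [335.1, 257.3, 231.5]
tcp_rot: [0.569, 3.089, 0.001]
force: [1.1, -0.2, 0.7]
gripper_width: 85.2
```

```bash
python3 -c "
from h import *
s=robot.state();print(s['time'],s['tcp_pos'],np.degrees(s['joint_positions']).round(1))"
```

```text
1.325 [335.10600556 257.33200358 231.47128519] [ 37.5   3.1 -12.6  74.3  -0.   58.4]
```

Call:
send_rows([
  [100,[-0.048,-0.03,0],-7],
  [100,[-0.096,-0.06,0],-15],
  [100,[-0.144,-0.09,0],-22],
  [100,[-0.192,-0.121,0],-30],
  [100,[-0.24,-0.151,0],-37],
])

```text
time: 1.95
tcp_pos: [505.6, 30.2, 231.4]
tcp_rot: [-0.446, 3.109, 0.0]
force: [0.8, 0.8, -0.2]
gripper_width: 85.7
```

```bash
cat >> h.py <<'E'
def to(x,y,z,yaw):
    s=robot.state();R=cv2.Rodrigues(np.array(s['tcp_rot']))[0];p=np.array(s['tcp_pos'])
    y0=np.degrees(np.arctan2(R[1,0],R[0,0]))
    print('t',round(s['time'],2),'tcp',p.round(1),'yaw',y0.round(1),'q',np.degrees(s['joint_positions']).round(1))
    print('shift',(R.T@(np.array([x,y,z])-p)/1000).round(4),'turn',-((yaw-y0+180)%360-180))
E
python3 -c "
from h import *
to(585,-76,231.3,196)"
```

```text
t 1.95 tcp [505.6  30.2 231.4] yaw -163.7 q [  3.4  12.9  -1.   76.    0.  -12.9]
shift [-0.0464 -0.1243  0.0002] turn 0.33031393843157275
```

Call:
send_rows([
  [100,[-0.016,-0.042,0],0],
  [100,[-0.031,-0.083,0],0],
  [100,[-0.046,-0.124,0],0],
  [100,[-0.046,-0.124,0],0],
])

```text
time: 2.45
tcp_pos: [584.2, -76.6, 230.4]
tcp_rot: [0.436, -3.11, 0.0]
force: [-0.3, -0.2, 0.2]
gripper_width: 85.6
```

```bash
python3 -c "
from h import *
to(585,-76,119,196)
cs={}
for c in('top','scene'):
    im=viewer.snapshot(c);cs[c]=im[:,:,::-1]
    for q in('bottle_center','bottle','reader'):
        for r in spotter.spot_point(c,q): print(c,q,np.round(r['position'],1),round(r['score'],2))
cv2.imwrite('pics/c2.png',np.vstack([cv2.resize(cs['top'][190:280,310:430],(400,300),interpolation=2),cv2.resize(cs['scene'][150:255,230:370],(400,300),interpolation=2)]))"
```

```text
t 2.45 tcp [584.2 -76.6 230.4] yaw -164.1 q [ -7.5  23.1  12.9  79.8  -0.  -23.4]
shift [-0.0011  0.0003  0.1114] turn -0.054555204234702614
top reader [756.9  79.4   3. ] 0.65
top reader [ 548.7 -249.    -4.5] 0.59
top reader [ 678.7 -208.2   -2.5] 0.46
scene bottle_center [589.9 -73.5  86.3] 0.87
scene bottle [ 572.2 -513.1   -0.8] 0.58
scene reader [ 678.4 -204.6   -1.6] 0.89
scene reader [ 550.7 -252.5   -0.8] 0.81
scene reader [ 7.565e+02  7.700e+01 -4.000e-01] 0.76
```

View pics/c2.png

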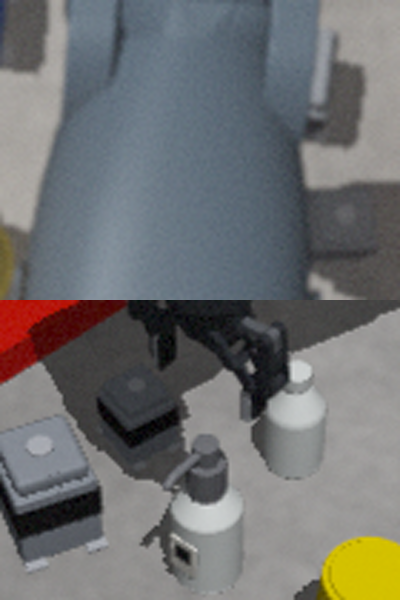

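The top view is hidden by the arm. In the scene picture the fingers at (287,171) and (317,188) straddle the head axis, with the nozzle between them. I'll descend.

Call:
send_rows([
  [100,[-0.003,0.001,0.03],0],
  [100,[-0.003,0.001,0.06],0],
  [100,[-0.003,0.001,0.085],0],
  [100,[-0.003,0.001,0.107],0],
  [100,[-0.003,0.001,0.111],0],
], force=30)

```text
time: 3.48
tcp_pos: [584.9, -72.1, 119.3]
tcp_rot: [0.44, -3.109, -0.001]
force: [0.3, -0.3, -0.4]
gripper_width: 85.6
```

```bash
python3 -c "
from h import *
to(587,-75,119,196)
im=viewer.snapshot('scene')[:,:,::-1]
for r in spotter.spot_point('scene','bottle_center'): print(np.round(r['position'],1),round(r['score'],2))
cv2.imwrite('pics/c3.png',cv2.resize(im[150:255,230:370],(700,525),interpolation=2))"
```

```text
t 3.48 tcp [584.9 -72.1 119.3] yaw -163.9 q [ -7.   25.2  -0.2  64.7   0.  -23.2]
shift [-0.0012 -0.0034  0.0003] turn 0.1254019469395189
[588.4 -73.2  87.9] 0.96
[ 5.845e+02 -7.520e+01  3.000e-01] 0.35
```

View pics/c3.png

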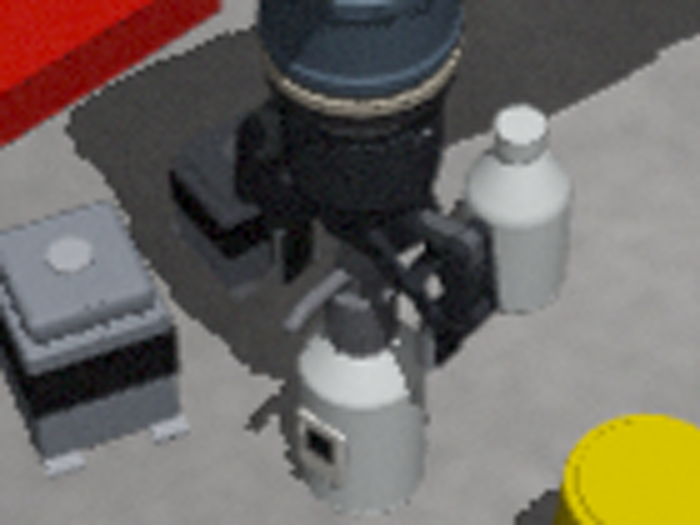

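```bash
python3 -c "
from h import *
for i in range(3):
  to(587,-75,119,196); viewer.snapshot('scene')"
```

```text
t 3.58 tcp [585.8 -72.3 120.6] yaw -163.9 q [ -7.   25.1  -0.1  64.8  -0.  -23.2]
shift [-0.0004 -0.0029  0.0016] turn 0.11444742638138905
t 3.62 tcp [586.1 -72.4 121.1] yaw -163.9 q [ -7.   25.1  -0.1  64.8   0.  -23.2]
shift [-0.0001 -0.0027  0.0021] turn 0.11090426463033509
t 3.67 tcp [586.3 -72.5 121.4] yaw -163.9 q [ -7.   25.1  -0.   64.8  -0.  -23.2]
shift [ 0.0001 -0.0026  0.0024] turn 0.10434258587054046
```

Call:
send_rows([
  [90,[0,-0.002,0.002],0],
  [80,[0,-0.002,0.002],0],
  [68,[0,-0.002,0.002],0],
  [58,[0,-0.002,0.002],0],
  [52,[0,-0.002,0.002],0],
], force=30)

```text
time: 4.35
tcp_pos: [586.4, -74.4, 118.3]
tcp_rot: [0.44, -3.111, 0.0]
force: [-0.7, 1.3, -0.3]
gripper_width: 44.4
```

```bash
python3 -c "
from h import *
to(587,-75,119,196);s=robot.state();print(s['gripper_width'],s['force'])
im=viewer.snapshot('scene')[:,:,::-1]
for r in spotter.spot_point('scene','bottle_center'): print(np.round(r['position'],1),round(r['score'],2))
cv2.imwrite('pics/c4.png',cv2.resize(im[185:255,270:350],(800,600)[:2],interpolation=2))"
```

```text
t 4.35 tcp [586.4 -74.4 118.3] yaw -163.9 q [ -7.2  25.3  -0.2  64.5  -0.  -23.3]
shift [-0.0004 -0.0007 -0.0007] turn 0.09774302554671976
44.35626647635654 [-0.65874777  1.30769066 -0.26332904]
[587.2 -74.8  89.4] 0.78
```

View pics/c4.png

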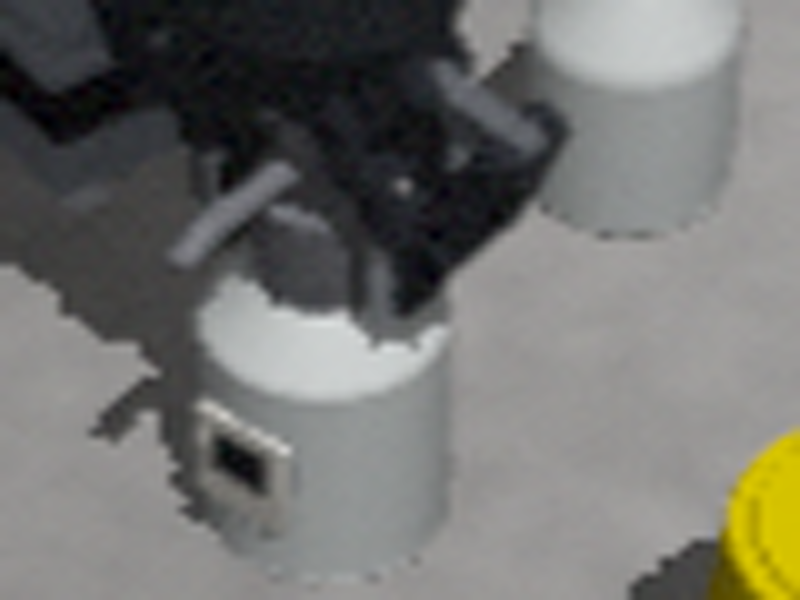

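The fingers straddle the collar with the nozzle between them, and the bottle is upright and unmoved. I'll close.

Call:
send_rows([
  [46,[0,0,0],0],
  [42,[0,0,0],0],
  [38,[0,0,0],0],
  [30,[0,0,0],0],
  [20,[0,0,0],0],
], force=35)

```text
time: 5.08
tcp_pos: [586.5, -74.5, 118.5]
tcp_rot: [-0.44, 3.11, -0.0]
force: [0.4, -2.2, 2.5]
gripper_width: 35.4
```

```bash
python3 -c "
from h import *
to(587,-75,119,196);s=robot.state();print(s['gripper_width'],s['force'])
im=viewer.snapshot('scene')[:,:,::-1]
u=lambda c:[print(np.round(r['position'],1),round(r['score'],2)) for r in spotter.spot_point('scene',c)]
u('bottle_center');u('reader_window')
cv2.imwrite('pics/c5.png',cv2.resize(im[185:255,270:350],(640,560),interpolation=2))"
```

```text
t 5.08 tcp [586.5 -74.5 118.5] yaw -163.9 q [ -7.2  25.3  -0.2  64.5  -0.  -23.3]
shift [-0.0003 -0.0006 -0.0005] turn 0.09678804188501999
35.38583166054953 [ 0.35898333 -2.18907211  2.4900641 ]
[586.8 -75.9  90.7] 0.8
[567.3 536.4   4.7] 0.66
[ 677.5 -206.3   55.3] 0.97
[ 548.7 -253.5   40.1] 0.9
[755.2  73.7  56.9] 0.6
```

View pics/c5.png

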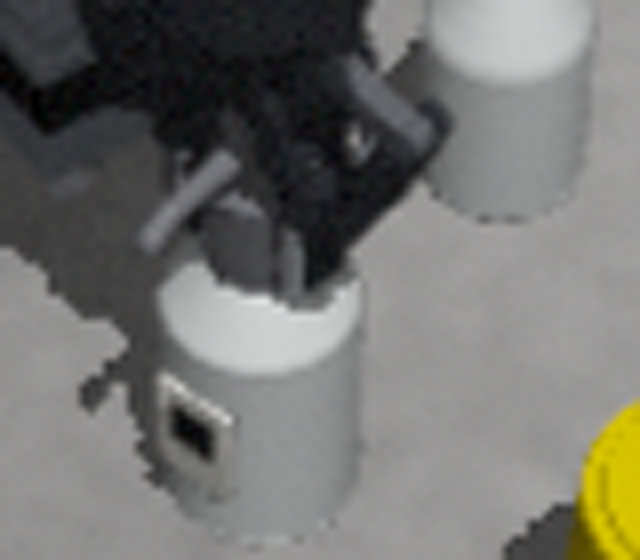

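```bash
python3 -c "
from h import *
B=np.array([586.5,-75])
for th in(8,12,16,20,24):
  a=np.radians(th);d=np.array([np.cos(a),np.sin(a)]);n=np.array([-d[1],d[0]])
  P=[[*(B+34*d+s*15*n),60] for s in(-1,1)]+[[*(B+50*d),171]]+[[*(B+s*33*np.array([.83,-.56])),60] for s in(-1,1)]
  print(th,proj('scene',P).round(1)[:,0])"
```

```text
8 [287.6 295.4 285.3 313.8 288.5]
12 [287.9 296.3 286.3 313.8 288.5]
16 [288.3 297.3 287.4 313.8 288.5]
20 [288.8 298.2 288.5 313.8 288.5]
24 [289.3 299.2 289.7 313.8 288.5]
```

The measurements agree on a nozzle heading of about 18°, so the turn is +73° about tool z.

Call:
send_rows([
  [20,[0,0,0],5],
  [20,[0,0,0],12],
  [20,[0,0,0],20],
  [20,[0,0,0],28],
  [20,[0,0,0],36],
])

```text
time: 5.85
tcp_pos: [586.3, -73.9, 118.4]
tcp_rot: [-0.549, -3.093, -0.002]
force: [-0.3, 1.8, 3.9]
gripper_width: 35.3
```

Call:
send_rows([
  [20,[0,0,0],8],
  [20,[0,0,0],16],
  [20,[0,0,0],24],
  [20,[0,0,0],32],
  [20,[0,0,0],37],
])

```text
time: 6.48
tcp_pos: [586.5, -74.0, 118.4]
tcp_rot: [-1.501, -2.76, -0.002]
force: [1.2, 1.8, 3.0]
gripper_width: 35.3
```

Call:
send_rows([
  [20,[0,0,0],0],
  [20,[0,0,0],0],
  [20,[0,0,0],0],
  [20,[0,0,0],0],
  [20,[0,0,0],0],
])

```text
time: 7.1
tcp_pos: [586.5, -74.4, 118.4]
tcp_rot: [1.496, 2.762, 0.0]
force: [2.3, 3.0, 3.4]
gripper_width: 34.8
```

```bash
python3 -c "
from h import *
to(587,-75,119,123);s=robot.state();print(s['gripper_width'],s['force'])
a=viewer.snapshot('scene')[:,:,::-1];b=viewer.snapshot('top')[:,:,::-1]
for c in('scene','top'):
  for q in('bottle_center','reader_window'):
    for r in spotter.spot_point(c,q): print(c,q,np.round(r['position'],1),round(r['score'],2))
cv2.imwrite('pics/c6.png',np.hstack([cv2.resize(a[170:260,220:320],(400,360),interpolation=2),cv2.resize(b[190:280,330:430],(400,360),interpolation=2)]))"
```

```text
t 7.1 tcp [586.5 -74.4 118.4] yaw 123.1 q [-7.2 25.3 -0.2 64.5  0.  49.6]
shift [-0.0008  0.0001 -0.0006] turn 0.11868520583885811
34.82612161066488 [2.32783868 3.01177826 3.4025692 ]
scene bottle_center [587.4 -72.1  88.1] 0.91
scene reader_window [ 548.  -251.6   41.4] 0.86
scene reader_window [ 680.6 -211.1   56.2] 0.69
top bottle_center [571.  532.   -0.8] 0.73
top reader_window [ 550.9 -249.7   41.2] 0.88
top reader_window [ 674.  -209.2   56.6] 0.86
top reader_window [756.3  78.8  64.9] 0.7
```

View pics/c6.png

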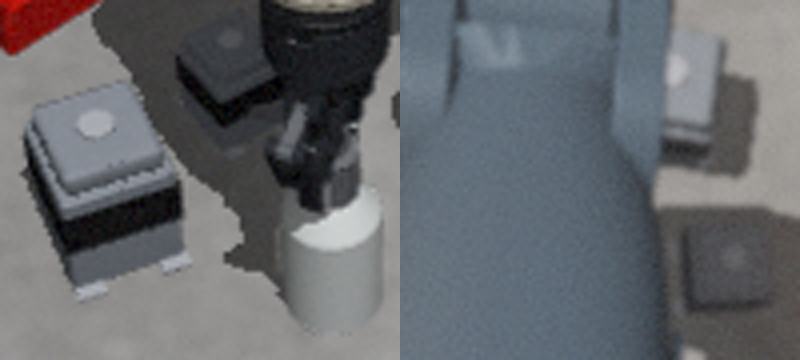

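The tag is now hidden from both cameras, on the reader side. The bottle is upright and the arm is at yaw 123°, so the tag heads about -55°. I'll pause a little more, then lift straight up.

Call:
send_rows([
  [20,[0,0,0],0],
  [20,[0,0,0],0],
  [20,[0,0,0],0],
  [20,[0,0,0],0],
  [20,[0,0,0],0],
])

```text
time: 8.02
tcp_pos: [586.5, -74.4, 118.4]
tcp_rot: [1.497, 2.762, 0.0]
force: [1.6, 2.8, 5.2]
gripper_width: 35.3
```

Call:
send_rows([
  [20,[0,0,-0.006],0],
  [20,[0,0,-0.02],0],
  [20,[0,0,-0.036],0],
  [20,[0,0,-0.052],0],
  [20,[0,0,-0.068],0],
])

```text
time: 8.65
tcp_pos: [586.5, -74.6, 188.0]
tcp_rot: [1.496, 2.761, 0.0]
force: [0.5, 0.6, -2.3]
gripper_width: 35.3
```

Call:
send_rows([
  [20,[0,0,-0.016],0],
  [20,[0,0,-0.032],0],
  [20,[0,0,-0.048],0],
  [20,[0,0,-0.062],0],
  [20,[0,0,-0.07],0],
])

```text
time: 9.28
tcp_pos: [586.6, -74.5, 257.5]
tcp_rot: [1.496, 2.761, 0.0]
force: [0.6, -1.0, -1.6]
gripper_width: 35.4
```

Call:
send_rows([
  [20,[0,0,0],0],
  [20,[0,0,0],0],
  [20,[0,0,0],0],
  [20,[0,0,0],0],
  [20,[0,0,0],0],
])

```text
time: 9.9
tcp_pos: [586.4, -74.4, 256.2]
tcp_rot: [-1.497, -2.762, 0.0]
force: [0.9, -0.1, -1.9]
gripper_width: 35.1
```

```bash
python3 -c "
from h import *
to(587,-75,257,123);s=robot.state();print(s['gripper_width'],s['force'])
a=viewer.snapshot('scene')[:,:,::-1]
for q in('bottle_center','bottle','capped','jug','clip'):
    for r in spotter.spot_point('scene',q): print(q,np.round(r['position'],1),round(r['score'],2))
cv2.imwrite('pics/c7.png',cv2.resize(a[110:310,210:430],(770,700))[:600])"
```

```text
t 9.9 tcp [586.4 -74.4 256.2] yaw 123.1 q [-7.2 23.4 17.  83.6  0.  49.7]
shift [-0.0008  0.0002 -0.0008] turn 0.09789261822652406
35.107100828437595 [ 0.86436221 -0.12924281 -1.91623775]
bottle_center [586.3 -74.  227.5] 0.8
bottle_center [582.4 -72.  138.2] 0.18
bottle [585.7 -71.7 138.3] 0.79
capped [ 4.378e+02 -1.394e+02  4.000e-01] 0.72
clip [733.3 -60.    3.8] 0.54
```

View pics/c7.png

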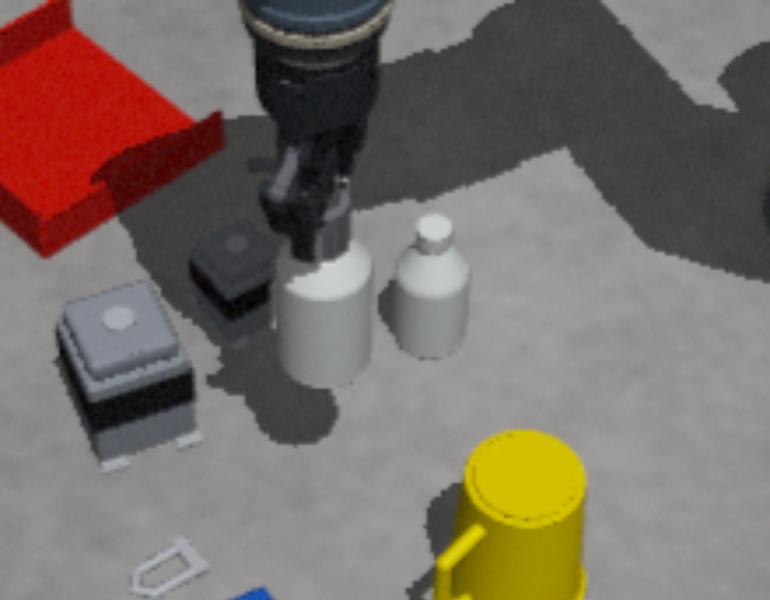

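The bottle is at crop (325,310), upright, with its foot 138 mm above the ledge. The bystanders are where they were, and the arm is steady. I'll hand it in.

```bash
python3 -c "
from h import *
print(order.finish_job())"
```

```text
the job is handed in; nothing more can be done
None
```

I turned the pump bottle about 73° where it stood, so its tag faces the larger grey reader block. I held it there for over 1 s, lifted it straight up about 138 mm, and handed the job in at about 10 s with it still held.

**Last checks:**
- **Grip and position:** the grip was steady at 35 mm opening, and the arm held yaw 123.1°, which puts the tag at about -55°. The bottle's foot measured 138 mm above the ledge, and the bottle looked upright.
- **Bystanders:** the network placed the capped bottle where it was before. The clip, jug and dustpan looked undisturbed in the last picture. The brush was outside that crop, so I didn't recheck it.

**Not confirmed:** after the turn, the tag and nozzle were hidden from both cameras, so I could not see the final heading directly. It rests on the starting nozzle angle (estimates ran from about 15° to 20°, and I used 18°), the reader's bearing of -55°, and the bottle not slipping in the grip. I'd put it within a few degrees. The network also gave a few spurious sightings far from the bottle, which I ignored.

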